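# Free the stuck cover of a tinning pot

### The job

The aluminium cover of the cold tinning pot has stuck on the crucible inside it. Turn the T-handle clockwise until it stops, so that the red fork reaches over the crucible's flange, then pull the cover straight up and off so that the crucible stays down on its seat, and stand the cover gently, rim down, on the round green rubber mat. Leave the fork over the flange and leave the other things on the bench where they are.

Things in the scene. Friction and masses are not known exactly. Their poses are not given: they have to be found in the camera images.
- station: Blue tinning-pot housing, 150 (x) x 270 (y) x 45 mm high, fixed to the bench. Origin: centre of its underside; x towards its back (the front with the black knob and red switch faces -x), z up. The crucible sits on its top at (0, -60) mm in this frame, the T-handle's upright axis stands at (0, +60) mm.
- fork (a joint): Turn of the T-handle and the red fork on its shaft, rad: 0 = open (fork swung out over the housing's back), grows clockwise seen from above, 1.25 = stop, fork round the cover on three sides, 3 mm above the crucible's flange. Stays where left (0.12 N m friction). Fork 8 mm thick, 55 mm above the bench, reaches 180 mm from the axis, passes 5 mm clear of the cover.
- t_handle (a point): Black T-bar on top of the fork's shaft, 90 mm long, 16 mm wide, 22 mm high. The point is the centre of the bar, on the turning axis, 140 mm above the bench; its x axis runs along the bar, its z axis up, and it turns with the bar. Below the bar is only a 12 mm shaft, free for 45 mm.
- crucible_foot (a point): Loose dark steel crucible (0.4 kg): pot 44 mm across, 62 mm high, on a round flange 124 mm across, 8 mm thick. The point is the centre of its underside, 45 mm above the bench when seated; z up. Hidden spring pads on it grip the cover from inside, so that it comes along with the cover unless the fork is over its flange; then the cover slides off at 8 to 16 N.
- cover_mid (a point): Loose aluminium cover (0.25 kg): an upside-down can 72 mm across, 75 mm high, black knob on top, 115 mm in all. It stands over the crucible with its rim on the flange, 53 mm above the bench. The point is on its axis half-way up, 57.5 mm above its rim; z up. It must rise 54 mm to clear the crucible.
- cover_knob (a point): Grip point in the cover's black knob, 32 mm in diameter and 40 mm high: on the axis, 99 mm above the cover's rim, 24 mm above the can's top and 16 mm below the knob's top.
- mat_top (a point): Round green rubber mat, 130 mm in diameter, 5 mm thick, fixed to the bench to the left or to the right of the housing. The point is the centre of its upper face.
- bin_mid (a point): Bystander: empty yellow plastic bin, 110 x 150 x 50 mm, to be left alone. The point is its centre.
- spool_mid (a point): Bystander: yellow spool, 90 mm in diameter, 60 mm high, to be left alone. The point is its centre.
- flux_mid (a point): Bystander: clear bottle with a red cap, 52 mm in diameter, 120 mm high, to be left alone. The point is its centre.
- cup_mid (a point): Bystander: white cup, 70 mm in diameter, 80 mm high, to be left alone. The point is its centre.
- driver_grip (a point): Bystander: screwdriver lying near the robot, to be left alone. The point is in its handle.
- brush_grip (a point): Bystander: small brush lying near the robot, to be left alone. The point is in its handle.
There are look-alikes about, which are no part of the job. What is shaped like the part that bears cover_mid but turquoise is not meant. There is more than one size of the part that bears mat_top; the job needs the smaller.

How it is judged:
By the outcome, as a careful person would: the job done as asked, in the order asked, and still so for the second after the job is handed in, with the robot touching nothing.
It also fails if it takes over 50 s, if anything falls off the work surface, if the arm or the gripper's body presses on something with over 40 N, if the wrist force passes 120 N, or if a joint passes its speed limit or range.

### The arm

A 7-joint arm with a two-finger parallel gripper is mounted at the origin on the work surface. World frame = base frame: x ahead of the robot, y to its left, z up, the work surface at z = 0. Lengths are in m, angles in rad, forces in N, time in s.
With the tool pointing down it reaches from about 0.425 to 0.925 m from the base axis. Payload 6.8 kg.
Tool frame: the origin (TCP) lies where the fingers leave the gripper's body, on its centre line; the fingertips stand robot.finger_overhang ahead of it and the grasp point (between the pads) lies 61 mm ahead of it (robot.finger_overhang is the distance from the TCP to the fingertips, in m); z points along the fingers, x is the direction in which the jaws open and shut, and the axes are right-handed (so a half turn about z gives the same grasp; the last joint's range is limited). The gripper opens to 88 mm and grips with 3 to 60 N. Pads are 20 mm wide; open, the fingers measure 115 mm over their backs; the gripper's body (75 mm by 178 mm) begins 61 mm behind the grasp point.
Start: joints at [1.156, 0.477, 0.022, 1.555, -0.011, 1.109, -0.083], TCP at [0.204, -0.643, 0.303] pointing down, gripper open.
Joint ranges: [-2.96, 2.96], [-0.34, 2.1], [-1.41, 1.46], [0.24, 2.44], [-1.37, 4.51], [0.17, 1.92], [-2.96, 2.96]. Speed limits (rad/s): [2.39, 2.39, 3.14, 3.14, 3.14, 3.14, 3.14].

### API

Orientations are given as [roll, pitch, yaw] about the fixed x, y, z axes, in that order (R = Rz(yaw) Ry(pitch) Rx(roll)).
In Python, from plant import robot, imaging gives the robot as it stands.
- The arm moves only by the shell command python3 -m handwheel 'ROWS' [OPENING] [FORCE]. ROWS is JSON, a list of rows, each a list of 2 entries, a list of its own where there are three numbers: the shift along the tool's x, y, z in m, then the turn, a rotation vector about the tool's x, y, z in degrees. A call has 1 to 5 rows; each row is the pose to reach, as a shift and turn from the pose commanded when the call began, along the tool's axes at that moment; what a row does not reach only later rows make up. A row lasts 1/10 s, in which the tool goes at most 50 mm and 8.59 degrees, less where a joint would pass 70% of its speed; a pose out of reach is approached as far as the arm can. A call with a gripper value outside its range is refused whole. OPENING is the opening, from 0 (shut) to 1 (fully open), set as the call begins (- or left out, the last holds). The fingers move at their own pace and stop on an object; FORCE is the grip in N (left out, the last holds). Time passes only in rows, so rows that repeat a pose let the fingers close. It gives the time, the measured TCP pose, the force and the opening at its end, in the units of the state.
- robot.read_state(): the state, without advancing time (a new reading comes with each control period).
- imaging.grab_frame(name): name is "scene" or "top" or "wrist"; returns (picture, depth): 420x560x3 uint8, blue, green, red; 420x560 float32, m along the optical axis (not along the pixel's ray), 0 where there is no reading.
- imaging.camera_model(name): a dict with "fovy" (degrees; the focal length in pixels is half the picture's height over the tangent of half this angle, whatever the lens; pixels are square), "cx", "cy" (the principal point, pixels), "xyz" and "orientation" of the camera in the world; the wrist camera has in their place "hand_eye" (4x4, takes a point from camera to tool coordinates, whose origin is the TCP and whose axes are the tool frame's). Camera axes: x right, y down, z forward; pixel columns grow to the right and rows downward; lengths in m; the calibration is good to about 2 mm. A picture is of the moment at which its call begins: read the wrist's pose just before it. camera_model takes no time and is no camera call.
- robot.hand_in(): hands the job in, once; it reports no verdict.
The state is a dict: "time_s": time; "qpos": joint angles; "qd": joint speeds; "joint_torque": joint torques, N m; "tool_pos": TCP position; "ee_rot": TCP orientation; "contact_force": force on the tool from outside, world axes, zero at the start; "wrist_torque": the same for the moment, N m; "opening": finger opening in m.
Only numpy, scipy, OpenCV 4.12 (cv2) and the standard library are available. Lean on these libraries where they do the work, as an engineer would, in place of code of your own. Each camera call takes 0.05 s, during which the arm holds its last target. There are 200 camera calls.

## Working session

There is one attempt and no reset: what is moved stays moved. The work goes in short steps, Python scripts to look and compute and a shell command to move; the robot and the scene stay as the last step left them, time stands still between calls to the robot, and variables do not carry over. Pictures are saved under pics/ and viewed, about 8 in all and at most 12, crops included, and the job is handed in when it is done.

```bash
mkdir -p pics; ls
python3 - <<'E'
from plant import robot, imaging
import cv2
print(robot.read_state(), robot.finger_overhang)
for n in("scene","top","wrist"):
    p,d=imaging.grab_frame(n); cv2.imwrite(f"pics/{n}0.png",p); print(n,imaging.camera_model(n))
    import numpy as np; np.save(f"pics/{n}0.npy",d)
E
```

```text
pics
{'time_s': 0.0, 'qpos': array([ 1.15588662,  0.47778712,  0.02234678,  1.55643564, -0.01149012,
        1.10929683, -0.08308864]), 'qd': array([-0.00120233,  0.00069378, -0.00044087, -0.00146021,  0.0001734 ,
       -0.00183675,  0.00057366]), 'joint_torque': array([ 6.71112412e-04, -5.82849455e+01,  1.53401725e+00, -2.72611159e+01,
       -5.44442714e-02,  1.69409282e-02,  2.04155494e-04]), 'tool_pos': array([ 0.20371509, -0.643049  ,  0.30169712]), 'ee_rot': array([ 3.14144748e+00,  1.79274197e-03, -1.26395547e+00]), 'contact_force': array([ 0.44670065, -0.86439682,  0.9054376 ]), 'wrist_torque': array([ 0.0471578 ,  0.01189561, -0.00194755]), 'opening': 0.0877339921742466} 0.08
scene {'fovy': 46.77439298010516, 'cx': 273.19039264194936, 'cy': 200.61254801494604, 'xyz': array([0.98678452, 0.81747124, 1.22109303]), 'orientation': array([-2.43729426,  0.00559016,  2.64739722])}
top {'fovy': 46.612653417589144, 'cx': 283.1106771763945, 'cy': 206.40587151042675, 'xyz': array([0.48218241, 0.02528274, 1.31757345]), 'orientation': array([-3.10313316, -0.02214846, -1.56834545])}
wrist {'fovy': 62.33655040037844, 'cx': 277.2157698997637, 'cy': 207.2687613223463, 'hand_eye': array([[ 9.99997782e-01,  1.62400477e-03, -1.34098151e-03,
        -2.86710342e-05],
       [-1.22182552e-03,  9.65959363e-01,  2.58690968e-01,
        -7.18680682e-02],
       [ 1.71544901e-03, -2.58688756e-01,  9.65959205e-01,
        -8.22566447e-02],
       [ 0.00000000e+00,  0.00000000e+00,  0.00000000e+00,
         1.00000000e+00]])}
```

View pics/scene0.png

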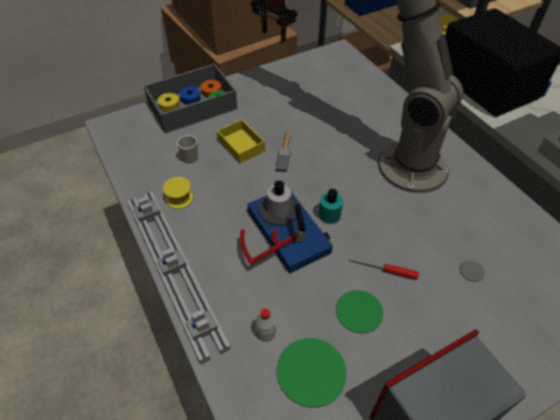

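View pics/top0.png

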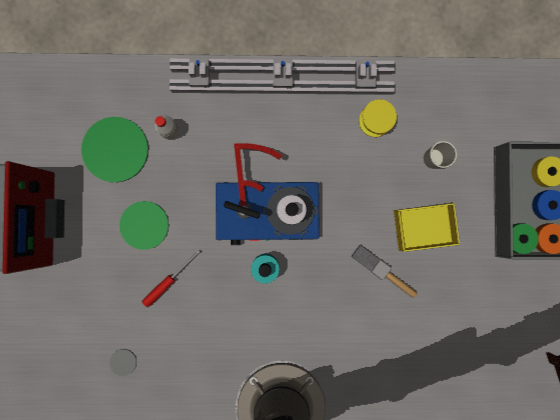

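The scene view shows the station (290,230), the two green mats at (360,311) and (312,371), and the turquoise decoy at (331,207). In the top view the cover knob is at about (292,209), the T-bar at (242,210), and the smaller mat at (144,225). I'll enlarge the crops.

```bash
cat > h.py <<'E'
import numpy as np, cv2
from scipy.spatial.transform import Rotation as R
from plant import robot, imaging
def cam(n,st=None):
    m=imaging.camera_model(n); f=210/np.tan(np.radians(m["fovy"])/2)
    if n=="wrist":
        T=np.eye(4);T[:3,:3]=R.from_euler("xyz",st["ee_rot"]).as_matrix();T[:3,3]=st["tool_pos"];T=T@m["hand_eye"]
    else:
        T=np.eye(4);T[:3,:3]=R.from_euler("xyz",m["orientation"]).as_matrix();T[:3,3]=m["xyz"]
    return T,f,m["cx"],m["cy"]
def ray(c,u,v):
    T,f,cx,cy=c; d=T[:3,:3]@np.array([(u-cx)/f,(v-cy)/f,1]); return T[:3,3],d
def atz(c,u,v,z):
    o,d=ray(c,u,v); return o+d*(z-o[2])/d[2]
def tri(*obs):
    A=np.zeros((3,3));b=np.zeros(3)
    for c,u,v in obs:
        o,d=ray(c,u,v);d=d/np.linalg.norm(d);P=np.eye(3)-np.outer(d,d);A+=P;b+=P@o
    X=np.linalg.solve(A,b); 
    return X,[float(np.linalg.norm(np.cross(X-ray(c,u,v)[0],ray(c,u,v)[1]/np.linalg.norm(ray(c,u,v)[1])))) for c,u,v in obs]
def proj(c,X):
    T,f,cx,cy=c; p=T[:3,:3].T@(np.asarray(X)-T[:3,3]); return p[0]/p[2]*f+cx,p[1]/p[2]*f+cy
E
python3 - <<'E'
import cv2,numpy as np
t=cv2.imread("pics/top0.png");s=cv2.imread("pics/scene0.png")
a=cv2.resize(t[130:290,200:334],None,fx=3,fy=3,interpolation=cv2.INTER_CUBIC)   # 402x480
b=cv2.resize(s[165:285,230:360],None,fx=3,fy=3,interpolation=cv2.INTER_CUBIC)   # 390x360
o=np.zeros((480,800,3),np.uint8);o[:,:402]=a;o[:360,405:795]=b
cv2.imwrite("pics/crop0.png",o)
from h import *
for n,box in(("top",(100,190,190,260)),("scene",(325,285,395,340))):
    im=cv2.imread(f"pics/{n}0.png");x0,y0,x1,y1=box;c=im[y0:y1,x0:x1].astype(int)
    m=((c[...,1]>c[...,2]+40)&(c[...,1]>c[...,0]+40)).astype(np.uint8)
    k=max(cv2.findContours(m,0,2)[0],key=cv2.contourArea);e=cv2.fitEllipse(k)
    u,v=e[0][0]+x0,e[0][1]+y0;print(n,u,v,e[1],atz(cam(n),u,v,.005), end=' ')
    d=np.load(f"pics/{n}0.npy");print(d[int(v),int(u)])
E
```

```text
top 143.52065658569336 224.90573501586914 (47.24141311645508, 47.821170806884766) [0.48202556 0.36962036 0.005     ] 1.2993366
scene 359.25516510009766 311.08722496032715 (39.783653259277344, 46.344970703125) [0.48391486 0.36898153 0.005     ] 1.3322529
```

View pics/crop0.png

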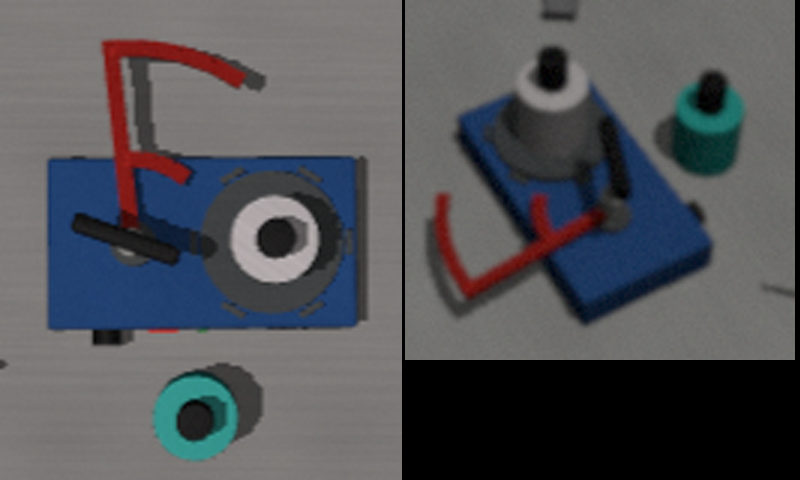

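In the crop, the T-bar ends are at (76,222) and (178,253) in the top half and (606,122) and (621,193) in the scene half. The knob top is at (275,238) and (552,52).

Run:
```python
from h import *
t,s=cam("top"),cam("scene")
T=lambda x,y:(t,200+(x+.5)/3-.5,130+(y+.5)/3-.5); S=lambda x,y:(s,230+(x-405+.5)/3-.5,165+(y+.5)/3-.5)
for n,a,b in(("knobtop",T(275,238),S(552,52)),("barL",T(76,222),S(621,193)),("barR",T(178,253),S(606,122))):
    X,e=tri(a,b);print(n,X.round(4),np.round(e,4))
for n,o,z in(("knobtop",T(275,238),.168),("barL",T(76,222),.151),("barR",T(178,253),.151),("stTL",T(48,157),.045),("stTR",T(357,157),.045),("stBL",T(48,328),.045),("stBR",T(357,326),.045),("fork tip",T(243,82),.063),("forkcorner",T(104,42),.063),("decoy",T(195,419),.115)):
    print(n,atz(*o,z).round(4))
```

```text
knobtop [ 0.5218 -0.0202  0.1771] [0.0019 0.0019]
barL [0.5354 0.1381 0.143 ] [0.0022 0.0022]
barR [0.5083 0.0577 0.1455] [0.0008 0.0008]
knobtop [ 0.5204 -0.0195  0.168 ]
barL [0.5332 0.1385 0.151 ]
barR [0.5088 0.0572 0.151 ]
stTL [0.5944 0.1735 0.045 ]
stTR [ 0.5956 -0.0959  0.045 ]
stBL [0.4459 0.1723 0.045 ]
stBR [ 0.4481 -0.0958  0.045 ]
fork tip [0.6584 0.0042 0.063 ]
forkcorner [0.6923 0.124  0.063 ]
decoy [0.3738 0.0437 0.115 ]
```

```bash
cat > go.py <<'E'
import sys
from h import *
# go.py x y z yaw_deg : rest of the way in tool axes
def go(x,y,z,yaw):
    st=robot.read_state();A=R.from_euler("xyz",st["ee_rot"]);B=R.from_euler("xyz",[np.pi,0,np.radians(yaw)])
    print("t",round(st["time_s"],2),"at",st["tool_pos"].round(4),np.degrees(st["ee_rot"]).round(1),"q",st["qpos"].round(2),"F",st["contact_force"].round(1),"open",round(st["opening"],4))
    print("shift",(A.inv().apply(np.array([x,y,z])-st["tool_pos"])).round(4),"turn",np.degrees((A.inv()*B).as_rotvec()).round(1))
if __name__=="__main__": go(*map(float,sys.argv[1:]))
E
python3 -m handwheel '[[[-0.04,-0.033,0],[0,0,0]],[[-0.075,-0.065,0],[0,0,0]],[[-0.113,-0.097,0],[0,0,0]],[[-0.15,-0.13,0],[0,0,0]],[[-0.185,-0.16,0],[0,0,0]]]' 1
python3 go.py 0.521 0.1 0.30 -16.7
```

```text
time_s: 0.65
tool_pos: [0.3012, -0.4165, 0.3025]
ee_rot: [-3.142, 0.0, -1.263]
contact_force: [1.2, -0.0, 1.0]
opening: 0.0877
t 0.65 at [ 0.3012 -0.4165  0.3025] [-180.     0.   -72.4] q [ 0.89  0.22 -0.07  1.93  0.02  0.99 -0.46] F [ 1.2 -0.   1. ] open 0.0877
shift [-0.4257 -0.3658  0.0027] turn [ -0.    0.  -55.7]
```

```bash
python3 -m handwheel '[[[-0.037,-0.032,0],[0,0,-6]],[[-0.075,-0.064,0],[0,0,-12]],[[-0.112,-0.096,0],[0,0,-18]],[[-0.15,-0.129,0],[0,0,-24]],[[-0.187,-0.161,0],[0,0,-30]]]'
python3 go.py 0.521 0.1 0.30 -16.7
```

```text
time_s: 1.15
tool_pos: [0.3978, -0.19, 0.3028]
ee_rot: [3.141, -0.0, -0.736]
contact_force: [1.4, -0.1, 0.2]
opening: 0.0879
t 1.15 at [ 0.3978 -0.19    0.3028] [180.   -0.  -42.2] q [ 0.61  0.11 -0.33  2.07  0.04  0.97 -0.47] F [ 1.4 -0.1  0.2] open 0.0879
shift [-0.1034 -0.2976  0.0027] turn [  0.   -0.  -25.5]
```

```bash
python3 -m handwheel '[[[-0.017,-0.045,0],[0,0,-6]],[[-0.034,-0.09,0],[0,0,-12]],[[-0.05,-0.135,0],[0,0,-18]],[[-0.067,-0.18,0],[0,0,-22]],[[-0.083,-0.225,0],[0,0,-25.5]]]'
python3 -m handwheel '[[[0.01,-0.036,0],[0,0,0]],[[0.012,-0.07,0],[0,0,0]],[[0.012,-0.07,0],[0,0,0]]]'
python3 go.py 0.521 0.1 0.30 -16.7;  python3 - <<'E'
from h import *
st=robot.read_state();p,d=imaging.grab_frame("wrist");cv2.imwrite("pics/w1.png",p);np.savez("pics/w1.npz",d=d,pos=st["tool_pos"],rot=st["ee_rot"])
E
```

```text
time_s: 1.65
tool_pos: [0.4883, 0.0319, 0.3027]
ee_rot: [3.141, -0.0, -0.293]
contact_force: [0.6, -0.5, 0.7]
opening: 0.0882
time_s: 1.95
tool_pos: [0.5205, 0.0988, 0.3027]
ee_rot: [-3.138, 0.0, -0.289]
contact_force: [-0.6, -0.7, -0.4]
opening: 0.0881
t 1.95 at [0.5205 0.0988 0.3027] [-179.8    0.   -16.5] q [ 0.18  0.29 -0.58  1.87  0.18  1.03 -0.76] F [-0.6 -0.7 -0.4] open 0.0881
shift [ 0.0001 -0.0013  0.0027] turn [-0.2  0.   0.2]
```

View pics/w1.png

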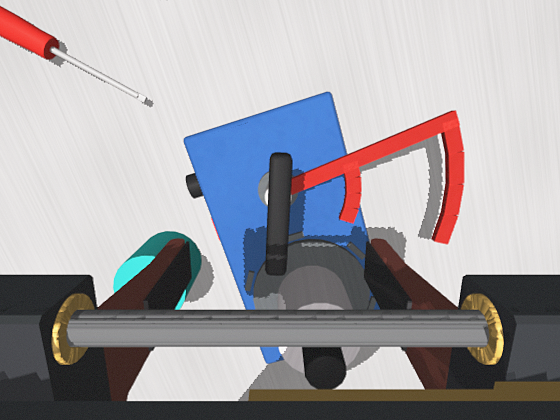

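The bar spans (281,155) to (274,272) in the wrist view, nearly aligned with the tool's y axis. I'll use the depth image to get its top face.

Run:
```python
from h import *
z=np.load("pics/w1.npz");d=z["d"];c=cam("wrist",dict(tool_pos=z["pos"],ee_rot=z["rot"]));T,f,cx,cy=c
v,u=np.mgrid[130:300,240:310];D=d[v,u];P=np.stack([(u-cx)/f*D,(v-cy)/f*D,D],-1)@T[:3,:3].T+T[:3,3]
m=(P[...,2]>.142)&(P[...,2]<.165)&(D>0);Q=P[m];print(m.sum(),"z",np.percentile(Q[:,2],[5,50,95]).round(4))
r=cv2.minAreaRect(Q[:,:2].astype(np.float32)*1000);print("bar",r)
print([atz(c,*p,.151).round(4) for p in((281,157),(274,270))])
o,dd=ray(c,325,362);print("knob@.168",atz(c,325,370,.168).round(4))
```

```text
2695 z [0.148  0.1507 0.1521]
bar ((522.514892578125, 100.024169921875), (89.12293243408203, 16.012794494628906), 70.88174438476562)
[array([0.5364, 0.1404, 0.151 ]), array([0.5083, 0.0627, 0.151 ])]
knob@.168 [ 0.524  -0.0171  0.168 ]
```

```bash
python3 go.py 0.522 0.0995 0.201 -18.5; python3 -m handwheel '[[[0.001,-0.001,0.035],[-0.2,0,2]],[[0.001,-0.001,0.07],[-0.2,0,2]],[[0.001,-0.001,0.1015],[-0.2,0,2]],[[0.001,-0.001,0.1015],[-0.2,0,2]]]'
python3 -m handwheel '[[[0,0,0],[0,0,0]],[[0,0,0],[0,0,0]],[[0,0,0],[0,0,0]],[[0,0,0],[0,0,0]],[[0,0,0],[0,0,0]]]' 0 25
python3 go.py 0.522 0.0995 0.201 -18.5
```

```text
t 2.0 at [0.5199 0.0959 0.3024] [-1.799e+02  1.000e-01 -1.670e+01] q [ 0.18  0.29 -0.58  1.87  0.18  1.03 -0.76] F [ 0.1 -0.8 -0.2] open 0.088
shift [ 0.001  -0.004   0.1014] turn [-0.1  0.1  1.8]
time_s: 2.4
tool_pos: [0.5184, 0.0917, 0.1975]
ee_rot: [3.133, 0.007, -0.332]
contact_force: [-0.5, 0.0, 0.2]
opening: 0.0882
time_s: 2.9
tool_pos: [0.5215, 0.0943, 0.2019]
ee_rot: [3.139, -0.001, -0.33]
contact_force: [-0.6, 0.8, -0.1]
opening: 0.0514
t 2.9 at [0.5215 0.0943 0.2019] [ 1.798e+02 -1.000e-01 -1.890e+01] q [ 0.13  0.42 -0.53  1.97  0.28  0.83 -0.89] F [-0.6  0.8 -0.1] open 0.0514
shift [-0.0012 -0.0051  0.0009] turn [ 0.2 -0.1 -0.4]
```

```bash
python3 -m handwheel '[[[-0.001,-0.005,0],[0,0,0]],[[-0.001,-0.005,0],[0,0,0]]]'
python3 -m handwheel '[[[0,0,0],[0,0,0]],[[0,0,0],[0,0,0]],[[0,0,0],[0,0,0]],[[0,0,0],[0,0,0]],[[0,0,0],[0,0,0]]]' 
python3 go.py 0.522 0.0995 0.201 -18.5
```

```text
time_s: 3.1
tool_pos: [0.5219, 0.1003, 0.2014]
ee_rot: [3.139, -0.0, -0.329]
contact_force: [0.1, -0.4, 0.0]
opening: 0.0354
time_s: 3.6
tool_pos: [0.5213, 0.0995, 0.201]
ee_rot: [3.138, 0.001, -0.33]
contact_force: [-2.7, 0.7, 2.1]
opening: 0.0155
t 3.6 at [0.5213 0.0995 0.201 ] [ 1.798e+02  1.000e-01 -1.890e+01] q [ 0.12  0.42 -0.53  1.96  0.29  0.83 -0.9 ] F [-2.7  0.7  2.1] open 0.0155
shift [ 0.0007 -0.0002  0.    ] turn [ 0.2  0.1 -0.4]
```

```bash
python3 -m handwheel '[[[0,0,0],[0,0,5]],[[0,0,0],[0,0,10]],[[0,0,0],[0,0,15]],[[0,0,0],[0,0,20]],[[0,0,0],[0,0,25]]]'
python3 -m handwheel '[[[0,0,0],[0,0,6]],[[0,0,0],[0,0,12]],[[0,0,0],[0,0,18]],[[0,0,0],[0,0,24]],[[0,0,0],[0,0,30]]]'
python3 -m handwheel '[[[0,0,0],[0,0,4]],[[0,0,0],[0,0,8]],[[0,0,0],[0,0,12]],[[0,0,0],[0,0,12]]]'
python3 go.py 0.522 0.0995 0.201 -90;python3 -c "
from plant import robot;print(robot.read_state()['wrist_torque'])"
```

```text
time_s: 4.1
tool_pos: [0.5214, 0.0994, 0.201]
ee_rot: [3.138, -0.001, -0.77]
contact_force: [-2.1, 0.1, 0.7]
opening: 0.0158
time_s: 4.6
tool_pos: [0.5215, 0.0993, 0.201]
ee_rot: [3.139, -0.003, -1.294]
contact_force: [-2.8, 0.2, 1.1]
opening: 0.0157
time_s: 5.0
tool_pos: [0.5216, 0.0992, 0.201]
ee_rot: [3.14, -0.004, -1.501]
contact_force: [-2.5, -0.6, 1.4]
opening: 0.0161
t 5.0 at [0.5216 0.0992 0.201 ] [179.9  -0.2 -86. ] q [-0.08  0.38 -0.27  1.98  0.14  0.8  -1.94] F [-2.5 -0.6  1.4] open 0.0161
shift [-0.0003 -0.0005  0.    ] turn [ 0.1 -0.2  4. ]
[ 0.39516799  0.64912909 -0.13024725]
```

```bash
python3 -m handwheel '[[[0,0,0],[0,0,2]],[[0,0,0],[0,0,4]],[[0,0,0],[0,0,4]]]';T='from plant import robot;s=robot.read_state();print(s["wrist_torque"],s["ee_rot"]*57.2958)'; python3 -c "$T"
python3 -m handwheel '[[[0,0,0],[0,0,1.5]],[[0,0,0],[0,0,3]],[[0,0,0],[0,0,3]]]'; python3 -c "$T"
```

```text
time_s: 5.3
tool_pos: [0.5215, 0.0992, 0.201]
ee_rot: [3.14, -0.004, -1.567]
contact_force: [-2.9, -1.5, 0.8]
opening: 0.0163
[0.23972698 0.6503777  0.32517132] [179.90311497  -0.22687974 -89.78528362]
time_s: 5.6
tool_pos: [0.5218, 0.0992, 0.201]
ee_rot: [3.141, -0.004, -1.622]
contact_force: [-1.7, -0.5, -0.3]
opening: 0.0165
[-0.07307748  0.40142264  0.71152575] [179.9520783   -0.22139109 -92.90912151]
```

```bash
python3 -m handwheel '[[[0,0,0],[0,0,0]],[[0,0,0],[0,0,0]],[[0,0,0],[0,0,0]],[[0,0,0],[0,0,0]]]' 0.6
python3 -m handwheel '[[[0,0,-0.03],[0,0,0]],[[0,0,-0.07],[0,0,0]],[[0,0,-0.1],[0,0,0]],[[0,0,-0.1],[0,0,0]]]' 1
python3 go.py 0.521 -0.02 0.30 0;  python3 - <<'E'
from h import *
p,d=imaging.grab_frame("top");st=robot.read_state();q,d=imaging.grab_frame("wrist");s,_=imaging.grab_frame("scene")
o=np.zeros((600,800,3),np.uint8);o[:420,:560]=q;o[:380,560:800]=cv2.resize(s[165:285,255:331],(240,380));o[420:600,:300]=cv2.resize(p[160:260,160:327],(300,180))
cv2.imwrite("pics/w2.png",o);np.savez("pics/w2.npz",d=d,pos=st["tool_pos"],rot=st["ee_rot"])
E
```

```text
time_s: 6.0
tool_pos: [0.5221, 0.0994, 0.2013]
ee_rot: [3.141, -0.003, -1.622]
contact_force: [-0.6, -1.0, -0.5]
opening: 0.045
time_s: 6.4
tool_pos: [0.5241, 0.1004, 0.3056]
ee_rot: [-3.134, -0.001, -1.622]
contact_force: [1.1, 0.2, 0.2]
opening: 0.077
t 6.4 at [0.5241 0.1004 0.3056] [-1.796e+02 -1.000e-01 -9.290e+01] q [-0.09  0.25 -0.26  1.88  0.08  1.01 -2.  ] F [1.1 0.2 0.2] open 0.077
shift [ 0.1204 -0.0031  0.0058] turn [ -0.3  -0.4 -92.9]
```

View pics/w2.png

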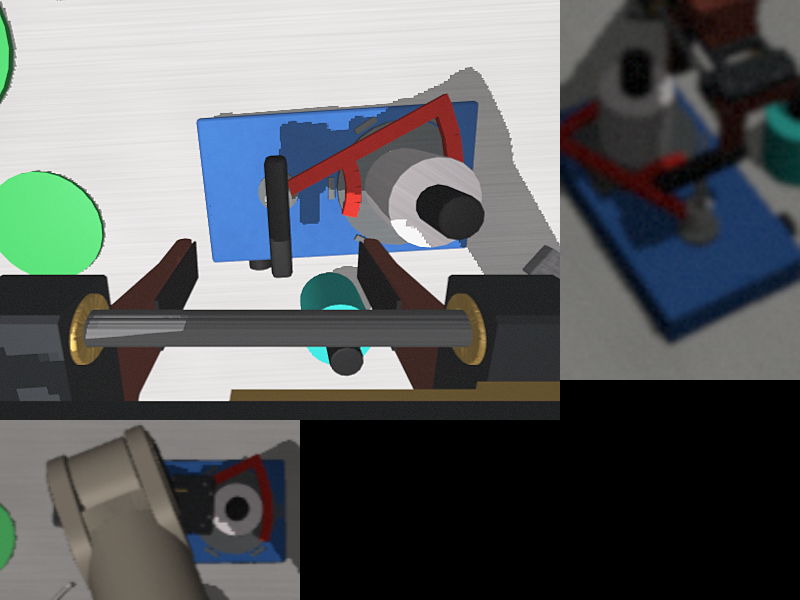

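The bar now lies along x, and the fork encloses the cover on three sides. In the wrist view the knob top is at (461,215).

Run:
```python
from h import *
z=np.load("pics/w2.npz");d=z["d"];c=cam("wrist",dict(tool_pos=z["pos"],ee_rot=z["rot"]));T,f,cx,cy=c;print(z["pos"])
def cl(r,lo,hi):
    v,u=np.mgrid[r[1]:r[3],r[0]:r[2]];D=d[v,u];P=np.stack([(u-cx)/f*D,(v-cy)/f*D,D],-1)@T[:3,:3].T+T[:3,3]
    return P[(P[...,2]>lo)&(P[...,2]<hi)&(D>0)]
Q=cl((240,130,320,290),.142,.17);print("z",np.median(Q[:,2]));print(cv2.minAreaRect(Q[:,:2].astype(np.float32)*1000))
Q=cl((400,150,520,260),.163,.19);print("knob z",np.median(Q[:,2]));print(cv2.minAreaRect(Q[:,:2].astype(np.float32)*1000),cv2.minEnclosingCircle(Q[:,:2].astype(np.float32)*1000))
Q=cl((400,150,520,260),.12,.14);print("can",np.median(Q[:,2]),cv2.minEnclosingCircle(Q[:,:2].astype(np.float32)*1000))
print(atz(c,461,215,.168))
```

```text
[0.52303689 0.10000042 0.30329995]
z 0.15094089035240799
((522.5276489257812, 99.49466705322266), (89.27485656738281, 16.02105140686035), 0.7117365002632141)
knob z 0.16786962596732663
((523.928955078125, -19.92981719970703), (31.08857536315918, 31.036911010742188), 27.695796966552734) ((523.9351806640625, -19.866891860961914), 15.957371711730957)
can 0.12818504895537644 ((523.1783447265625, -20.063997268676758), 36.50442886352539)
[ 0.52567854 -0.01980515  0.168     ]
```

```bash
python3 -m handwheel '[[[0.03,0,0.0],[0,0,-8]],[[0.06,0,0],[0,0,-16]],[[0.09,0,0],[0,0,-24]],[[0.12,0,0],[0,0,-32]],[[0.12,0,0.0],[0,0,-40]]]' 1
python3 -m handwheel '[[[0,0,0],[0,0,-8]],[[0,0,0],[0,0,-16]],[[0,0,0],[0,0,-23]],[[0,0,0],[0,0,-23]],[[0,0,0],[0,0,-23]]]' 1
python3 go.py 0.523 -0.02 0.213 -30
```

```text
time_s: 7.05
tool_pos: [0.5147, -0.025, 0.2996]
ee_rot: [3.135, -0.001, -0.925]
contact_force: [1.0, -0.4, -0.2]
opening: 0.0879
time_s: 7.55
tool_pos: [0.5154, -0.0203, 0.3004]
ee_rot: [3.137, 0.001, -0.526]
contact_force: [0.5, -0.2, 0.7]
opening: 0.0878
t 7.55 at [ 0.5154 -0.0203  0.3004] [ 1.798e+02  1.000e-01 -3.010e+01] q [ 0.22  0.24 -0.36  1.91  0.1   1.01 -0.7 ] F [ 0.5 -0.2  0.7] open 0.0878
shift [ 0.0066 -0.0045  0.0874] turn [ 0.2  0.1 -0.1]
```

```bash
python3 -m handwheel '[[[0.0065,-0.0045,0.01],[0.2,0,0]],[[0.0065,-0.0045,0.01],[0.2,0,0]],[[0.0065,-0.0045,0.01],[0.2,0,0]],[[0.0065,-0.0045,0.01],[0.2,0,0]]]' 1
python3 go.py 0.523 -0.02 0.213 -30
python3 - <<'E'
from h import *
st=robot.read_state();q,d=imaging.grab_frame("wrist");cv2.imwrite("pics/w3.png",q);c=cam("wrist",st);T,f,cx,cy=c;print(st["tool_pos"])
v,u=np.mgrid[0:420,100:460];D=d[v,u];P=np.stack([(u-cx)/f*D,(v-cy)/f*D,D],-1)@T[:3,:3].T+T[:3,3]
for lo,hi in((.163,.173),(.123,.133)):
    Q=P[(P[...,2]>lo)&(P[...,2]<hi)&(D>0)&(np.hypot(P[...,0]-.523,P[...,1]+.02)<.05)]
    print(len(Q),np.median(Q[:,2]),cv2.minEnclosingCircle(Q[:,:2].astype(np.float32)*1000))
E
```

```text
time_s: 7.95
tool_pos: [0.5237, -0.0194, 0.2914]
ee_rot: [3.142, -0.0, -0.523]
contact_force: [-0.5, -0.4, 0.3]
opening: 0.0879
t 7.95 at [ 0.5237 -0.0194  0.2914] [180.   -0.  -29.9] q [ 0.22  0.26 -0.35  1.91  0.11  0.99 -0.71] F [-0.5 -0.4  0.3] open 0.0879
shift [-0.0003  0.0008  0.0784] turn [ 0.  -0.   0.1]
[ 0.52368363 -0.01941467  0.29139434]
1862 0.16798777586213434 ((523.665283203125, -20.200912475585938), 15.964704513549805)
4784 0.12814567339615213 ((523.5357666015625, -20.32872200012207), 35.98445510864258)
```

View pics/w3.png

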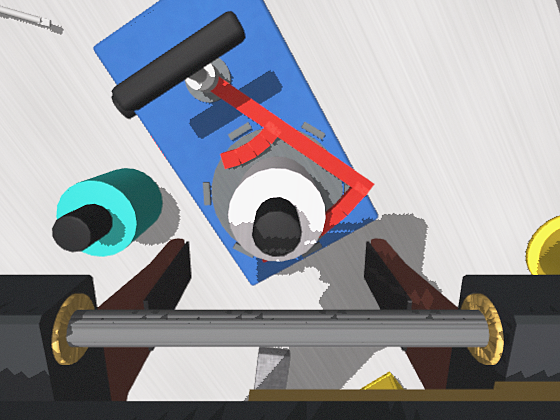

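The knob sits centred under the jaws at (277,225), so I'll descend, close, and then pull slowly.

```bash
python3 -m handwheel '[[[0,0.001,0.03],[0,0,0]],[[0,0.001,0.06],[0,0,0]],[[0,0.001,0.0785],[0,0,0]],[[0,0.001,0.0785],[0,0,0]],[[0,0.001,0.0785],[0,0,0]]]' 1
python3 go.py 0.5236 -0.0203 0.213 -30
python3 -m handwheel '[[[0,0,0],[0,0,0]],[[0,0,0],[0,0,0]],[[0,0,0],[0,0,0]],[[0,0,0],[0,0,0]],[[0,0,0],[0,0,0]]]' 0 45
python3 -m handwheel '[[[0,0,0],[0,0,0]],[[0,0,0],[0,0,0]],[[0,0,0],[0,0,0]],[[0,0,0],[0,0,0]]]'
```

```text
time_s: 8.5
tool_pos: [0.5235, -0.0204, 0.2136]
ee_rot: [-3.141, -0.001, -0.522]
contact_force: [0.7, -0.5, 0.2]
opening: 0.0879
t 8.5 at [ 0.5235 -0.0204  0.2136] [-1.80e+02 -1.00e-01 -2.99e+01] q [ 0.2   0.36 -0.34  1.98  0.16  0.82 -0.75] F [ 0.7 -0.5  0.2] open 0.0879
shift [ 0.0001 -0.0001  0.0006] turn [-0.  -0.1  0.1]
time_s: 9.0
tool_pos: [0.5233, -0.0204, 0.2133]
ee_rot: [-3.141, -0.001, -0.522]
contact_force: [-0.5, -1.3, 0.1]
opening: 0.0513
time_s: 9.4
tool_pos: [0.5229, -0.0202, 0.213]
ee_rot: [3.141, -0.0, -0.522]
contact_force: [-1.5, 0.5, 1.6]
opening: 0.0312
```

Gripped at 31 mm. Now I'll pull straight up.

```bash
python3 -m handwheel '[[[0,0,-0.003],[0,0,0]],[[0,0,-0.006],[0,0,0]],[[0,0,-0.009],[0,0,0]],[[0,0,-0.012],[0,0,0]],[[0,0,-0.015],[0,0,0]]]'
python3 -m handwheel '[[[0,0,-0.005],[0,0,0]],[[0,0,-0.01],[0,0,0]],[[0,0,-0.015],[0,0,0]],[[0,0,-0.02],[0,0,0]],[[0,0,-0.025],[0,0,0]]]'
```

```text
time_s: 9.9
tool_pos: [0.5225, -0.0205, 0.2276]
ee_rot: [3.141, 0.001, -0.522]
contact_force: [-0.3, 1.1, -12.1]
opening: 0.0317
time_s: 10.4
tool_pos: [0.5231, -0.0204, 0.2535]
ee_rot: [3.142, -0.001, -0.522]
contact_force: [-0.3, -0.1, -12.8]
opening: 0.0313
```

```bash
python3 -m handwheel '[[[0,0,-0.005],[0,0,0]],[[0,0,-0.01],[0,0,0]],[[0,0,-0.015],[0,0,0]],[[0,0,-0.02],[0,0,0]],[[0,0,-0.025],[0,0,0]]]'
python3 -m handwheel '[[[0,0,-0.02],[0,0,0]],[[0,0,-0.04],[0,0,0]],[[0,0,-0.06],[0,0,0]],[[0,0,-0.075],[0,0,0]],[[0,0,-0.075],[0,0,0]]]'
python3 go.py 0.482 0.369 0.35 -30
python3 - <<'E'
from h import *
s,_=imaging.grab_frame("scene");cv2.imwrite("pics/s4.png",cv2.resize(s[120:300,200:400],None,fx=3,fy=3))
E
```

```text
time_s: 10.9
tool_pos: [0.5239, -0.0202, 0.2794]
ee_rot: [-3.14, -0.003, -0.522]
contact_force: [1.6, -0.4, -1.9]
opening: 0.0313
time_s: 11.4
tool_pos: [0.5244, -0.0201, 0.3557]
ee_rot: [-3.139, -0.005, -0.522]
contact_force: [0.3, 0.3, -2.8]
opening: 0.0315
t 11.4 at [ 0.5244 -0.0201  0.3557] [-179.8   -0.3  -29.9] q [ 0.23  0.2  -0.36  1.83  0.08  1.12 -0.68] F [ 0.3  0.3 -2.8] open 0.0315
shift [-0.2309 -0.3161  0.0054] turn [-0.2 -0.3  0.1]
```

View pics/s4.png

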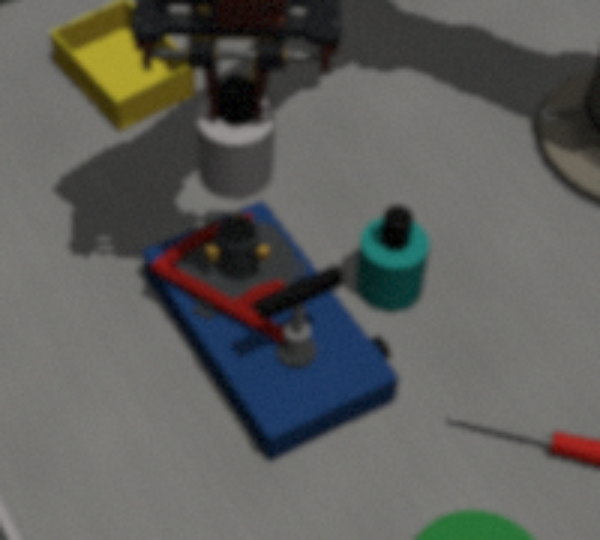

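The cover is off and hanging at about (235,150). The crucible stays seated under the red fork at (237,250). Next I'll go to the mat.

```bash
python3 -m handwheel '[[[-0.012,-0.016,0],[0,0,0]],[[-0.035,-0.047,0],[0,0,0]],[[-0.058,-0.079,0],[0,0,0]],[[-0.081,-0.11,0],[0,0,0]],[[-0.104,-0.142,0],[0,0,0]]]'
python3 -m handwheel '[[[-0.023,-0.032,0],[0,0,0]],[[-0.046,-0.064,0],[0,0,0]],[[-0.07,-0.095,0],[0,0,0]],[[-0.092,-0.127,0],[0,0,0]],[[-0.11,-0.15,0],[0,0,0]]]'
python3 go.py 0.483 0.369 0.20 -30
```

```text
time_s: 11.95
tool_pos: [0.5031, 0.1557, 0.3519]
ee_rot: [3.141, 0.0, -0.523]
contact_force: [0.1, 0.8, -2.0]
opening: 0.0315
time_s: 12.45
tool_pos: [0.4823, 0.3418, 0.3516]
ee_rot: [3.141, 0.001, -0.52]
contact_force: [-0.4, -0.2, -2.6]
opening: 0.0312
t 12.45 at [0.4823 0.3418 0.3516] [180.    0.  -29.8] q [-0.3   0.35 -0.54  1.68  0.19  1.17 -1.41] F [-0.4 -0.2 -2.6] open 0.0312
shift [-0.0128 -0.0241  0.1516] turn [0.  0.  0.2]
```

```bash
python3 -m handwheel '[[[-0.013,-0.024,0.02],[0,0,0]],[[-0.013,-0.024,0.05],[0,0,0]],[[-0.013,-0.024,0.08],[0,0,0]],[[-0.013,-0.024,0.11],[0,0,0]],[[-0.013,-0.024,0.13],[0,0,0]]]'
python3 -m handwheel '[[[0,0,0],[0,0,0]],[[0,0,0],[0,0,0]],[[0,0,0],[0,0,0]]]'
python3 go.py 0.483 0.369 0.165 -30
python3 - <<'E'
from h import *
s,_=imaging.grab_frame("scene");st=robot.read_state();q,d=imaging.grab_frame("wrist")
o=np.zeros((600,800,3),np.uint8);o[:420,:560]=q;o[:300,560:]=cv2.resize(s[240:390,300:420],(240,300));cv2.imwrite("pics/w5.png",o)
c=cam("wrist",st);T,f,cx,cy=c;v,u=np.mgrid[0:420,0:560];P=np.stack([(u-cx)/f*d,(v-cy)/f*d,d],-1)@T[:3,:3].T+T[:3,3]
b,g,r=[q[...,i].astype(int) for i in range(3)];m=(g>r+40)&(g>b+25)&(d>0)&(np.hypot(P[...,0]-.483,P[...,1]-.369)<.09)
Q=P[m];print(len(Q),np.median(Q[:,2]),cv2.minEnclosingCircle(Q[:,:2].astype(np.float32)*1000))
E
```

```text
time_s: 12.95
tool_pos: [0.483, 0.3656, 0.2193]
ee_rot: [3.138, 0.001, -0.522]
contact_force: [-1.2, 0.5, -2.3]
opening: 0.0315
time_s: 13.25
tool_pos: [0.4846, 0.3673, 0.2241]
ee_rot: [-3.14, -0.001, -0.522]
contact_force: [0.9, 0.7, -0.6]
opening: 0.0317
t 13.25 at [0.4846 0.3673 0.2241] [-1.799e+02 -1.000e-01 -2.990e+01] q [-0.37  0.5  -0.51  1.77  0.29  0.95 -1.52] F [ 0.9  0.7 -0.6] open 0.0317
shift [-0.0023 -0.0006  0.0591] turn [-0.1 -0.1  0.1]
7804 0.005185402537360745 ((483.71295166015625, 370.1094970703125), 65.95148468017578)
```

View pics/w5.png

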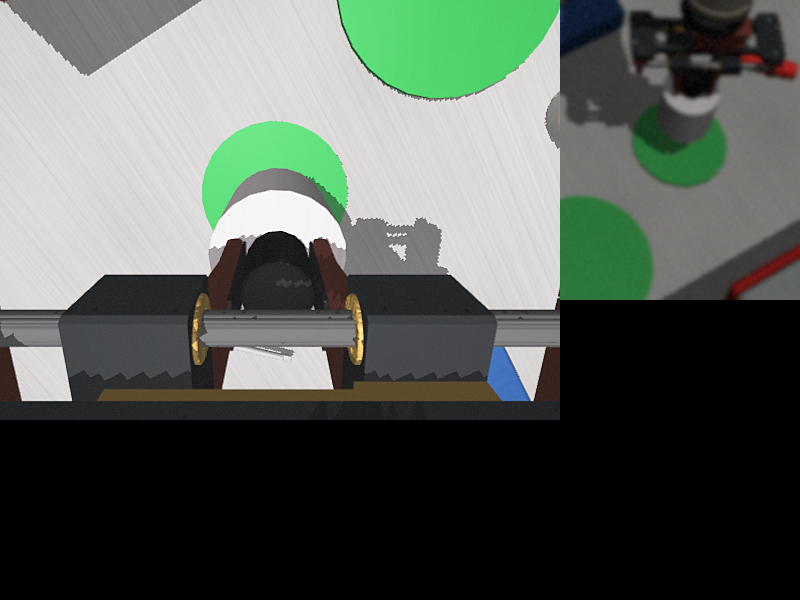

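The cover hangs over the smaller mat, whose wrist fix is (0.4837, 0.370, 0.005). I'll lower it gently.

```bash
python3 -m handwheel '[[[-0.002,-0.002,0.015],[0,0,0]],[[-0.002,-0.002,0.03],[0,0,0]],[[-0.002,-0.002,0.042],[0,0,0]],[[-0.002,-0.002,0.05],[0,0,0]],[[-0.002,-0.002,0.054],[0,0,0]]]'
python3 -m handwheel '[[[0,0,0],[0,0,0]],[[0,0,0],[0,0,0]],[[0,0,0],[0,0,0]]]'
python3 go.py 0.484 0.37 0.165 -30
python3 -m handwheel '[[[0,0,0.001],[0,0,0]],[[0,0,0.002],[0,0,0]],[[0,0,0.003],[0,0,0]],[[0,0,0.003],[0,0,0]]]'
```

```text
time_s: 13.85
tool_pos: [0.483, 0.3689, 0.1673]
ee_rot: [3.14, 0.0, -0.522]
contact_force: [-0.3, 0.5, -1.6]
opening: 0.0314
time_s: 14.15
tool_pos: [0.4837, 0.3697, 0.1694]
ee_rot: [-3.141, -0.001, -0.522]
contact_force: [0.6, -0.2, -2.3]
opening: 0.0317
t 14.15 at [0.4837 0.3697 0.1694] [-1.799e+02 -1.000e-01 -2.990e+01] q [-0.39  0.57 -0.48  1.8   0.34  0.85 -1.56] F [ 0.6 -0.2 -2.3] open 0.0317
shift [ 0.0001 -0.0004  0.0044] turn [-0.1 -0.1  0.1]
time_s: 14.55
tool_pos: [0.4834, 0.3693, 0.1658]
ee_rot: [3.141, -0.001, -0.522]
contact_force: [-0.2, -0.9, -2.2]
opening: 0.0316
```

```bash
python3 -m handwheel '[[[0,0,0.0005],[0,0,0]],[[0,0,0.001],[0,0,0]],[[0,0,0.001],[0,0,0]]]'
python3 -m handwheel '[[[0,0,0.0005],[0,0,0]],[[0,0,0.001],[0,0,0]],[[0,0,0.001],[0,0,0]]]'
```

```text
time_s: 14.85
tool_pos: [0.4835, 0.3695, 0.165]
ee_rot: [-3.141, -0.001, -0.522]
contact_force: [-0.3, -0.4, -0.7]
opening: 0.0313
time_s: 15.15
tool_pos: [0.4835, 0.3696, 0.165]
ee_rot: [-3.141, -0.001, -0.522]
contact_force: [-2.7, -2.4, 8.0]
opening: 0.0312
```

Contact at 8 N, so I'll release, rise, and check.

```bash
python3 -m handwheel '[[[0,0,-0.0005],[0,0,0]],[[0,0,-0.0005],[0,0,0]],[[0,0,-0.0005],[0,0,0]],[[0,0,-0.0005],[0,0,0]],[[0,0,-0.0005],[0,0,0]]]' 0.8
python3 -m handwheel '[[[0,0,0],[0,0,0]],[[0,0,0],[0,0,0]],[[0,0,0],[0,0,0]]]'
python3 -m handwheel '[[[0,0,-0.02],[0,0,0]],[[0,0,-0.05],[0,0,0]],[[0,0,-0.09],[0,0,0]],[[0,0,-0.12],[0,0,0]],[[0,0,-0.14],[0,0,0]]]'
python3 -m handwheel '[[[0,0.03,0],[0,0,0]],[[0,0.07,0],[0,0,0]],[[0,0.11,0],[0,0,0]],[[0,0.14,0],[0,0,0]],[[0,0.14,0],[0,0,0]]]'
python3 - <<'E'
from h import *
s,_=imaging.grab_frame("scene");cv2.imwrite("pics/s6.png",cv2.resize(s[110:410,140:420],None,fx=2,fy=2))
st=robot.read_state();print(st["tool_pos"],st["contact_force"]);q,d=imaging.grab_frame("wrist");c=cam("wrist",st);T,f,cx,cy=c
v,u=np.mgrid[0:420,0:560];P=np.stack([(u-cx)/f*d,(v-cy)/f*d,d],-1)@T[:3,:3].T+T[:3,3]
for lo,hi in((.07,.09),(.11,.13)):
    Q=P[(P[...,2]>lo)&(P[...,2]<hi)&(d>0)&(np.hypot(P[...,0]-.484,P[...,1]-.37)<.06)];print(len(Q),len(Q) and (np.median(Q[:,2]),cv2.minEnclosingCircle(Q[:,:2].astype(np.float32)*1000)))
E
```

```text
time_s: 15.65
tool_pos: [0.4834, 0.3694, 0.1643]
ee_rot: [3.142, -0.001, -0.522]
contact_force: [-0.5, 0.5, 0.1]
opening: 0.0677
time_s: 15.95
tool_pos: [0.4834, 0.3694, 0.1644]
ee_rot: [-3.142, -0.001, -0.522]
contact_force: [0.1, -0.4, -1.4]
opening: 0.0701
time_s: 16.45
tool_pos: [0.4837, 0.37, 0.3071]
ee_rot: [-3.139, -0.002, -0.522]
contact_force: [-0.1, 0.4, -0.9]
opening: 0.0704
time_s: 16.95
tool_pos: [0.4121, 0.2446, 0.3042]
ee_rot: [3.139, -0.002, -0.525]
contact_force: [-0.0, -0.1, -0.7]
opening: 0.07
[0.41317913 0.24665722 0.304647  ] [ 0.84530871  0.50282369 -0.07033684]
3839 (np.float64(0.0802945991926809), ((483.97027587890625, 368.9913330078125), 35.8212776184082))
1447 (np.float64(0.12010081221709179), ((483.79840087890625, 368.81982421875), 15.796297073364258))
```

View pics/s6.png

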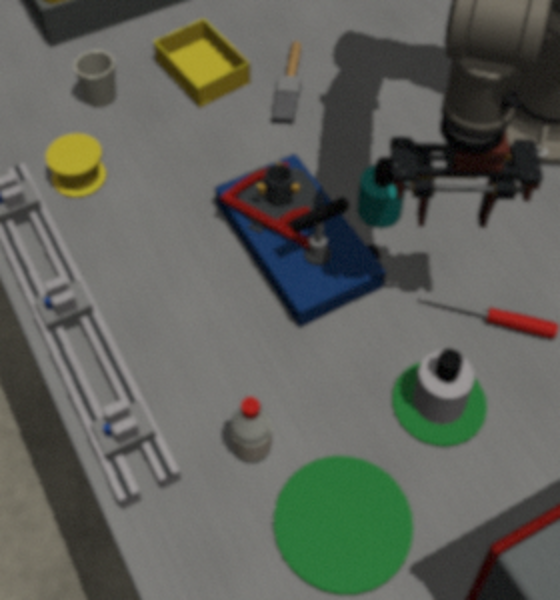

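The cover stands upright on the small mat at (445,390), with its can top at 0.080 and knob top at 0.120, as expected. The crucible is seated with the fork over it at (280,190), and the other things look undisturbed.

```bash
python3 -m handwheel '[[[0,0,0],[0,0,0]],[[0,0,0],[0,0,0]]]' >/dev/null; python3 -c "
from plant import robot;print(robot.hand_in())"
```

```text
the job is handed in; nothing more can be done
None
```

The job is done and handed in at about 17 s; no verdict was reported.

- **Fork:** I turned the T-handle clockwise until it met its stop. The torque rose to 0.7 N m and the bar slipped in the jaws. The bar measured about 70–72° of turn against the nominal 71.6°, so the angle alone does not settle it and I relied on the torque. The fork is still over the flange.
- **Cover:** It slid straight up off the crucible at about 12–13 N, then 2–3 N once it was free. The picture shows the crucible still seated.
- **Placing:** The cover stands rim down on the smaller mat, within about 1 mm of its centre, with a peak contact of about 8 N. Its can top at 80 mm and knob top at 120 mm are the heights expected for it standing upright.
- **Bystanders:** In the last scene picture, taken with the gripper clear, the other things appear unmoved.
- **Disagreements:** The top camera and the wrist camera differed by about 3 mm on the knob's position, and I used the wrist value. The cover's height from the two fixed cameras came out 9 mm high; the wrist depth matched the text.

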